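# Lift a fishcake off the draining rack with tongs and hold it over the plate

### The job

Pick up the kitchen tongs from the chopping board and with them, never touching the food with the robot itself, take the round golden fishcake off the draining rack. Carry it to the white plate and finish while holding it: still gripped between the jaws of the tongs, over the middle of the plate and about a hand's breadth (100 mm) above it, neither put down nor let go. Leave the plate, the lemon half, the ramekin and the sauce bottle where they stand.

Things in the scene. Friction and masses are not known exactly. Their poses are not given: they have to be found in the camera images.
- tongs_grip (a point): Where to hold the stainless kitchen tongs: midway between the two black grip panels, 13 mm above the tongs' underside. +x runs along the tongs from pivot to jaws, z up. Each arm is a strip 18 mm tall, level with this point; the black panels reach 45 mm behind to 40 mm ahead of it. Sprung open, the tongs measure 60 mm over the outsides of the arms here. Squeezing the panels closes the jaws.
- tongs_jaws (a point): The point midway between the hollows of the two jaws, where the middle of the fishcake should sit: 101 mm in front of tongs_grip along its x axis, at the same height. The jaws are 26 mm tall (13 mm above and below this point) and reach 23 mm farther forward than this point. Open, the jaws measure 100 mm over their outsides.
- tongs: The tongs, 240 mm long, 115 g, balanced within 10 mm of tongs_grip. They lie on their side on the white chopping board, both arms level, side by side, opening and closing in the level plane about a pivot pin 110 mm behind tongs_grip (a hanging loop goes 26 mm farther back). Origin on the underside below tongs_grip, same axes, always on the midline: both arms move alike.
- tongs_left: Left (+y) arm with its jaw; origin 110 mm along the arm from the pivot. Width over both arms at tongs_grip and the largest round thing that fits between the jaws: 60 mm and 81 mm (open), 53 and 71, 48 and 64, 40 and 50 (gripping the fishcake). Springs push back on each side with 4.5 N open, 5.3 N at 53 mm, 7.6 N at 40 mm: part squeezed to 50-53 mm the tongs can be carried with the jaws still open.
- tongs_right: Right (-y) arm of the tongs with its jaw; origin 110 mm along the arm from the pivot. Mirror image of the left arm and moves exactly as it does.
- fishcake_center (a point): Centre of the golden crumbed fishcake, a round flat-topped puck 50 mm across and 30 mm high, about 60 g, lying flat on the wire rack; half-way up (15 mm above the rack).
- fishcake: The fishcake; origin at the centre of its underside.
- rack: Small aluminium sheet pan, 165 mm (x) by 241 mm (y), rim 25 mm high, with a wire draining rack standing in it, 150 by 226 mm, whose top is 30 mm above the bench. It does not move. Origin at the centre of the pan's underside, z up. It stands to the left or to the right.
- lemon_center (a point): Middle of the yellow lemon half, 54 mm across and 36 mm high, cut side down on the rack, about 110 mm to the side of the fishcake.
- lemon: The lemon half; origin at the centre of its underside.
- plate_center (a point): Centre of the underside of the white plate, 210 mm across and 20 mm high at the rim, on the bench on the other side from the rack.
- plate: The white plate, 450 g; same origin.
- ramekin_center (a point): Middle of the small white ramekin, 72 mm across, 42 mm high, on the bench beyond the board.
- ramekin: The ramekin; origin at the centre of its underside.
- sauce_center (a point): Middle of the yellow squeeze bottle with a white nozzle, 58 mm across, 178 mm high, on the bench beyond the ramekin.
- sauce: The squeeze bottle; origin at the centre of its underside.
- board: White chopping board lying on the bench, 360 mm (x) by 330 mm (y), 12 mm thick. It is fixed. Origin at the centre of its underside.
Mind the look-alikes: they are no part of the job. What is shaped like the fishcake but green is not meant.

How it is judged:
On the way, in this order (a step that is already met when the one before it is completed fails the run):
1. the tongs are gripped and lifted off the chopping board, jaws empty (height (world z) of tongs_grip above 0.04 m and contact force between tongs and board below 0.05 N and contact force between tongs and the fingers above 0.5 N and distance of fishcake_center from where it was at the start of the episode below 0.02 m), for 0.2 s.
2. the fishcake is gripped between both jaws and lifted clear of the rack (contact force between each of tongs_left, tongs_right and fishcake above 0.5 N and height (world z) of fishcake_center above 0.06 m and contact force between fishcake and rack below 0.05 N), for 0.2 s.
At the end, for the whole second after the job is handed in: Fingers grip the tongs, both jaws press the fishcake (over 0.5 N); it is still, within 30 mm of the jaws' middle and 45 mm of the plate's axis, centre 70 to 190 mm above the bench, carried by the tongs alone, which touch nothing else. Plate, lemon, ramekin, bottle within 30 mm of their start (contact force between each of tongs_left, tongs_right and fishcake above 0.5 N and contact force between tongs and the fingers above 0.5 N and distance between fishcake_center and tongs_jaws below 0.03 m and horizontal distance between fishcake_center and plate_center below 0.045 m and height (world z) of fishcake_center between 0.07 and 0.19 m and contact force between tongs and board below 0.05 N and contact force between each of tongs, fishcake and plate below 0.05 N and contact force between fishcake and the arm below 0.05 N and linear speed of fishcake below 0.03 m/s and distance of each of plate, lemon, ramekin, sauce from where it was at the start of the episode below 0.03 m); the arm keeps its last pose, push and grip.
It fails at once if the robot touches the fishcake with its fingers or arm (contact force between any of the fingers, the arm and fishcake above 0.5 N).
It fails at once if the plate, lemon half, ramekin or sauce bottle is shifted or knocked over (distance of any of plate, lemon, ramekin, sauce from where it was at the start of the episode above 0.04 m or angle between any of sauce, ramekin's own z axis and vertical above 0.6 rad).
It also fails if it takes over 48 s, if anything falls off the work surface, if the arm or the gripper's body presses on something with over 40 N, if the wrist force passes 120 N, or if a joint passes its speed limit or range.

### The arm

A 6-joint arm with a two-finger parallel gripper is mounted at the origin on the work surface. World frame = base frame: x ahead of the robot, y to its left, z up, the work surface at z = 0. Lengths are in m, angles in rad, forces in N, time in s.
With the tool pointing down it reaches from about 0.35 to 0.725 m from the base axis. Payload 6 kg.
Tool frame: the origin (TCP) lies at the very end of the fingers, on their centre line; the grasp point (between the pads) lies 19 mm behind it; z points along the fingers, y is the line along which they close (so a half turn about z gives the same grasp; the last joint's range is limited). The gripper opens to 85 mm and grips with 20 to 120 N. Pads are 22 mm wide; open, the fingers measure 114 mm over their backs; the gripper's body (76 mm by 85 mm) begins 54 mm behind the grasp point. The pads swing forward as they close: fully open they stand 13 mm farther back than shut.
Start: joints at [-0.99, 0.04, 0.085, 0, -1.615, -0.334], TCP at [0.147, -0.582, 0.231] pointing down, gripper open.
Joint ranges: [-2.56, 2.56], [-1.29, 2.01], [-1.08, 1.49], [-3.29, 1.98], [-2.81, -0.18], [-2.99, 2.99]. Speed limits (rad/s): [2.57, 2.57, 3.01, 3.14, 3.14, 3.14].

### API

Orientations are given as a 3x3 rotation matrix whose columns are the frame's x, y, z axes.
In Python, from station import r gives the robot as it stands.
- The arm moves only by the tool jog_arm, never from a script. Its argument "rows" is a list of rows, each an object with "travel": the shift along the tool's x, y, z in cm, a list of three; "delta_rot": the turn, a rotation vector about the tool's x, y, z in degrees, a list of three; "grip": the finger opening in cm, from 0 to 8.54. A call has 1 to 8 rows; each row shifts and turns the commanded pose from where the row before left it, along the tool's axes as they then stand; what a row does not reach is not made up. A row lasts 1/12 s, in which the tool goes at most 41.7 mm and 7.16 degrees, less where a joint would pass 70% of its speed; a pose out of reach is approached as far as the arm can. A call with a gripper value outside its range is refused whole. The fingers move at their own pace and stop on an object; "grip_force" is the grip in N (left out, the last holds). Time passes only in rows, so rows that do not move let the fingers close. It gives the time, the measured TCP pose, the force, the opening and the grip force at its end, in the units of the state.
- r.observe(): the state, without advancing time (a new reading comes with each control period).
- r.camera(name): name is "scene" or "top" or "wrist"; returns a dict with "pixels" (384x512x3 uint8, red, green, blue), "fx", "fy", "cx", "cy" (pixels), "k1" (the pictures are not rectified: a ray, as slopes to the right and down, at radius r is drawn at 1 + k1 r^2 times it, then the intrinsics apply), "R" (3x3) and "t" (3): a world point X has camera coordinates R X + t; the wrist camera has in their place "tool_from_camera" (4x4, takes a point from camera to tool coordinates, whose origin is the TCP and whose axes are the flange's). Camera axes: x right, y down, z forward; pixel columns grow to the right and rows downward; lengths in m; the calibration is good to about 2 mm. A picture is of the moment at which its call begins: read the wrist's pose just before it. There is no depth.
- r.sign_off(): hands the job in; it is judged then, once.
The state is a dict: "t": time; "joints": joint angles; "joint_vel": joint speeds; "joint_torque": joint torques, N m; "position": TCP position; "ee_rot": TCP orientation; "force": force on the tool from outside, world axes, zero at the start; "moment": the same for the moment, N m; "width": finger opening in m; "grip_force": force on a finger pad.
Only numpy, scipy, OpenCV 4.12 (cv2) and the standard library are available. Lean on these libraries where they do the work, as an engineer would, in place of code of your own. Each camera call takes 0.05 s, during which the arm holds its last target. There are 200 camera calls.

## Working session

There is one attempt and no reset: what is moved stays moved. The work goes in short steps, Python scripts to look and compute and a tool call to move; the robot and the scene stay as the last step left them, time stands still between calls to the robot, and variables do not carry over. Pictures are saved under pics/ and viewed, at most 12 in all, crops included, and the job is handed in when it is done.

Besides the shell and the picture viewer there is one more tool, called as name([rows], argument=value, ...), one row to a line, values as JSON. jog_arm: Moves the arm, as the interface text tells. Its arguments: {"type":"object","properties":{"rows":{"type":"array","items":{"type":"object","properties":{"travel":{"type":"array","items":{"type":"number"}},"delta_rot":{"type":"array","items":{"type":"number"}},"grip":{"type":"number"}}}},"grip_force":{"type":"number"}},"required":["rows"]}

```bash
mkdir -p pics; cat > h.py <<'E'
import numpy as np, cv2
from station import r
def ray(c,uv):
    s=np.array([(uv[0]-c["cx"])/c["fx"],(uv[1]-c["cy"])/c["fy"]]);q=s.copy()
    for _ in range(30): q=s/(1+c["k1"]*(q@q))
    return np.array([q[0],q[1],1.])
def pt(c,uv,z,st=None):
    d=ray(c,uv)
    if "R" in c:
        R=np.array(c["R"]);o=-R.T@np.array(c["t"]);d=R.T@d
    else:
        T=np.array(c["tool_from_camera"]);E=np.array(st["ee_rot"])
        o=np.array(st["position"])+E@T[:3,3];d=E@T[:3,:3]@d
    return o+d*(z-o[2])/d[2]
def save(c,n,crop=None,k=1):
    p=np.array(c["pixels"])
    if crop: p=p[crop[1]:crop[3],crop[0]:crop[2]]
    cv2.imwrite("pics/"+n,cv2.resize(p[:,:,::-1],None,fx=k,fy=k,interpolation=cv2.INTER_CUBIC))
E
python3 - <<'E'
from h import *
import pickle
s=r.observe();print(s)
for n in("top","scene"):
    c=r.camera(n);pickle.dump(c,open(n+".pkl","wb"));save(c,n+".png",None,1.5)
    print(n,{k:v for k,v in c.items() if k!="pixels"})
E
```

```text
{'t': 0.0, 'joints': array([-9.90315259e-01,  4.08278458e-02,  8.37684719e-02, -4.80319718e-04,
       -1.61549810e+00, -3.33699290e-01]), 'joint_vel': array([ 0.00130437,  0.00090256, -0.00114523,  0.00053018, -0.00054525,
        0.00059565]), 'joint_torque': array([ 1.28488202e-03, -3.68223917e+01,  3.47424638e+01,  6.93248123e+00,
       -5.43893402e-03, -1.19391217e-07]), 'position': array([ 0.14656853, -0.58147108,  0.23024321]), 'ee_rot': array([[-9.69698429e-01, -2.44304398e-01, -5.64618109e-04],
       [-2.44305019e-01,  9.69696883e-01,  1.73582665e-03],
       [ 1.23438336e-04,  1.82116741e-03, -9.99998334e-01]]), 'force': array([ 0.21815928, -0.76453715,  0.35933786]), 'moment': array([0.01714592, 0.01186604, 0.00745228]), 'grip_force': 0.0, 'width': 0.08505676769842761}
top {'fx': 374.16005744698145, 'fy': 374.16005744698145, 'cx': 258.3203014355613, 'cy': 195.35306938919436, 'k1': -0.0014461692385644412, 'R': array([[-0.0232265 , -0.99927704,  0.03009876],
       [-0.99568433,  0.02041615, -0.09053123],
       [ 0.08985128, -0.03207158, -0.99543868]]), 't': array([-0.05996062,  0.62162997,  1.15711616])}
scene {'fx': 493.50921861086846, 'fy': 493.50921861086846, 'cx': 252.1493014306776, 'cy': 193.59435102638867, 'k1': 0.0369866695733479, 'R': array([[ 9.60667643e-03,  9.99912347e-01,  9.11098170e-03],
       [ 6.36650666e-01,  9.09932763e-04, -7.71151802e-01],
       [-7.71092498e-01,  1.32087184e-02, -6.36586121e-01]]), 't': array([ 0.02937085, -0.3206073 ,  1.9513314 ])}
```

View pics/top.png

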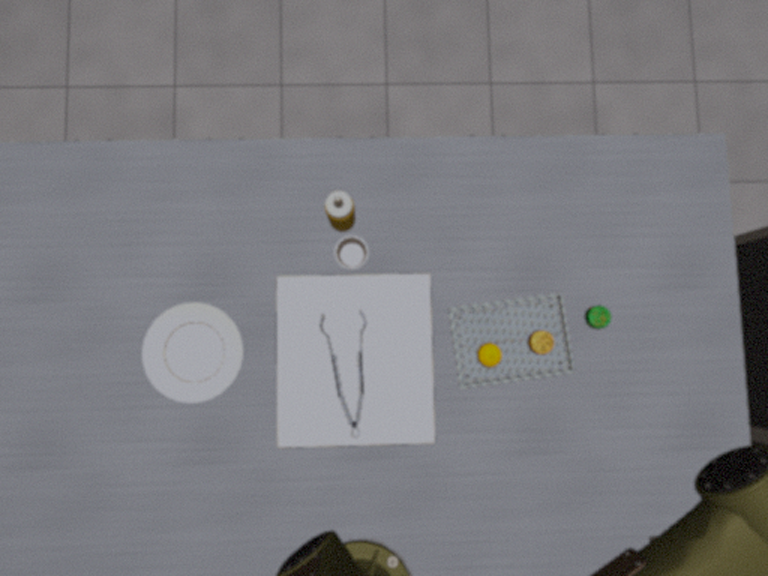

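View pics/scene.png

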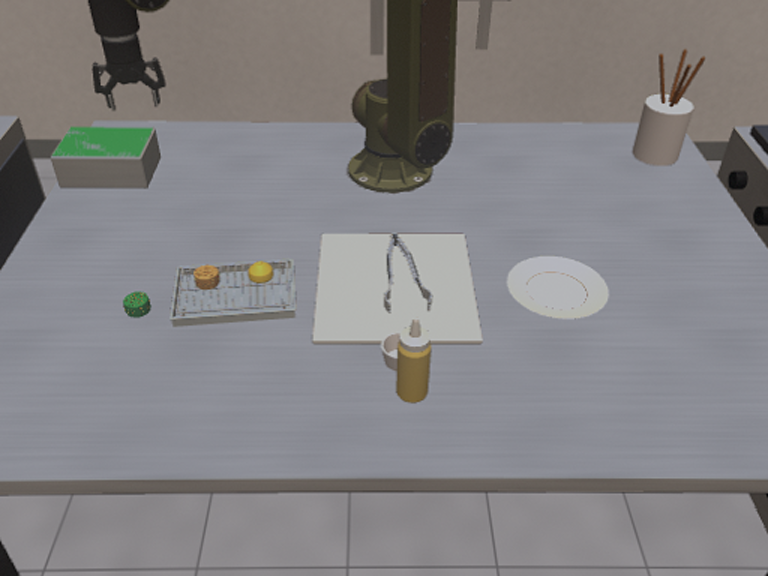

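The top view, at 1.5x, shows the fishcake at (541,343), the lemon at (489,355), the plate at (193,352) and the tongs' pivot at about (354,424). The jaws are near (323,320) and (364,318), and the green decoy is at (598,317). The scene view shows the fishcake at (207,270).

```bash
python3 - <<'E'
from h import *
import pickle
c=pickle.load(open("top.pkl","rb"))
for n,u,z in [("fish",(541,342),.06),("lemon",(489,354),.055),("plate",(193,352),.012),("pivot",(354,424),.028),("loop",(354.5,433),.025),("jawL",(323,320),.035),("jawR",(364,318),.035),("panLb",(340,396),.035),("panLf",(333,354),.035),("panRb",(361,393),.035),("panRf",(361,352),.035),("ram",(352,252),.042),("sauce",(338,201),.17),("r1",(450,308),.025),("r2",(562,295),.025),("r3",(572,373),.025),("r4",(458,387),.025)]:
    print(n,pt(c,np.array(u)/1.5,z).round(4))
s=pickle.load(open("scene.pkl","rb"))
print(pt(s,np.array((207,270))/1.5,.06),pt(s,np.array((558,288))/1.5,.01),pt(s,np.array((395,238))/1.5,.028))
c=r.camera("top")
save(c,"crop.png",(180,190,390,300),3.6)
E
```

```text
fish [ 0.5097 -0.3864  0.06  ]
lemon [ 0.4876 -0.2788  0.055 ]
plate [0.5056 0.3378 0.012 ]
pivot [0.3498 0.002  0.028 ]
loop [0.331  0.0014 0.025 ]
jawL [0.5659 0.0625 0.035 ]
jawR [ 0.5682 -0.023   0.035 ]
panLb [0.4084 0.0296 0.035 ]
panLf [0.4949 0.0428 0.035 ]
panRb [ 0.4134 -0.0138  0.035 ]
panRf [ 0.4976 -0.0154  0.035 ]
ram [ 7.07e-01 -6.00e-04  4.20e-02]
sauce [0.7835 0.0202 0.17  ]
r1 [ 0.5859 -0.2057  0.025 ]
r2 [ 0.6086 -0.4473  0.025 ]
r3 [ 0.4428 -0.4601  0.025 ]
r4 [ 0.4197 -0.217   0.025 ]
[ 0.51144653 -0.38428393  0.06      ] [0.50731588 0.34331673 0.01      ] [0.35282729 0.00463073 0.028     ]
```

View pics/crop.png

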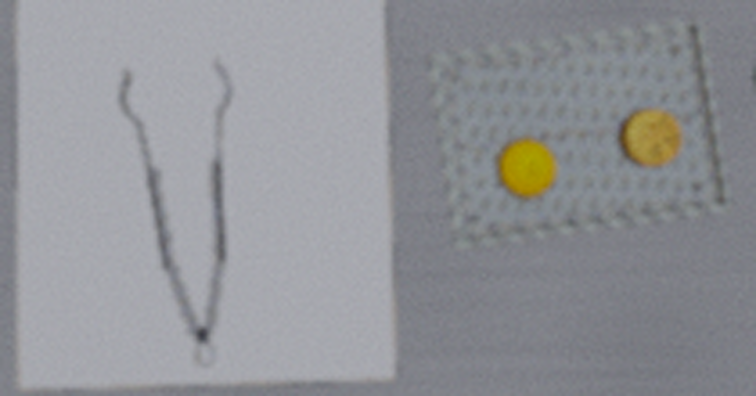

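Holding the given sizes against these: pivot to jaws comes to 0.217 m (211 mm expected), and fishcake to lemon 110 mm, which matches. The tongs_grip is at about (0.458, 0.011) with yaw 4.7°. I'll go above it.

jog_arm([
  {"travel":[0,0,0],"delta_rot":[0,0,4.7],"grip":8.54},
  {"travel":[0,0,0],"delta_rot":[0,0,4.7],"grip":8.54},
  {"travel":[-2.1,3.3,0],"delta_rot":[0,0,0],"grip":8.54},
  {"travel":[-2.1,3.3,0],"delta_rot":[0,0,0],"grip":8.54},
  {"travel":[-2.1,3.3,0],"delta_rot":[0,0,0],"grip":8.54},
  {"travel":[-2.1,3.3,0],"delta_rot":[0,0,0],"grip":8.54},
  {"travel":[-2.1,3.3,0],"delta_rot":[0,0,0],"grip":8.54},
  {"travel":[-2.1,3.3,0],"delta_rot":[0,0,0],"grip":8.54},
])

```text
t: 0.82
position: [0.256, -0.3724, 0.231]
ee_rot: [[-0.997, -0.082, -0.0], [-0.082, 0.997, 0.0], [-0.0, 0.0, -1.0]]
force: [1.8, -0.2, 1.2]
width: 0.0854
grip_force: 0.0
```

jog_arm([
  {"travel":[-2.1,3.3,0],"delta_rot":[0,0,0],"grip":8.54},
  {"travel":[-2.1,3.3,0],"delta_rot":[0,0,0],"grip":8.54},
  {"travel":[-2.1,3.3,0],"delta_rot":[0,0,0],"grip":8.54},
  {"travel":[-2.1,3.3,0],"delta_rot":[0,0,0],"grip":8.54},
  {"travel":[-2.1,3.3,0],"delta_rot":[0,0,0],"grip":8.54},
  {"travel":[-2.1,3.3,0],"delta_rot":[0,0,0],"grip":8.54},
  {"travel":[-2.1,3.3,0],"delta_rot":[0,0,0],"grip":8.54},
  {"travel":[-2.1,3.3,0],"delta_rot":[0,0,0],"grip":8.54},
])

```text
t: 1.48
position: [0.4017, -0.095, 0.2315]
ee_rot: [[-0.997, -0.083, 0.001], [-0.083, 0.997, 0.0], [-0.001, 0.0, -1.0]]
force: [1.3, -0.5, 0.8]
width: 0.0852
grip_force: 0.0
```

jog_arm([
  {"travel":[-2.1,3.3,0],"delta_rot":[0,0,0],"grip":8.54},
  {"travel":[0,0,2.5],"delta_rot":[0,0,0],"grip":8.54},
  {"travel":[0,0,2.5],"delta_rot":[0,0,0],"grip":8.54},
  {"travel":[0,0,0],"delta_rot":[0,0,0],"grip":8.54},
  {"travel":[0,0,0],"delta_rot":[0,0,0],"grip":8.54},
])

```text
t: 1.9
position: [0.419, -0.0627, 0.1807]
ee_rot: [[-0.997, -0.083, -0.002], [-0.083, 0.997, -0.001], [0.002, -0.001, -1.0]]
force: [0.1, -0.0, 1.0]
width: 0.0858
grip_force: 0.0
```

```bash
python3 - <<'E'
from h import *
import pickle
s=r.observe();c=r.camera("wrist");pickle.dump((c,s),open("w1.pkl","wb"));save(c,"w1.png",None,1.5)
print(s["t"],s["position"],s["ee_rot"],c["tool_from_camera"],c["fx"])
E
```

```text
1.9 [ 0.4189738  -0.06268379  0.1807153 ] [[-9.96559601e-01 -8.28470049e-02 -2.30971480e-03]
 [-8.28449830e-02  9.96561986e-01 -9.57930857e-04]
 [ 2.38113567e-03 -7.63286909e-04 -9.99996874e-01]] [[-5.02565328e-04 -9.54752727e-01 -2.97400366e-01  7.65922565e-02]
 [ 9.99999741e-01 -6.32847094e-04  3.41786032e-04 -4.49322594e-04]
 [-5.14530103e-04 -2.97400117e-01  9.54752798e-01 -1.42594125e-01]
 [ 0.00000000e+00  0.00000000e+00  0.00000000e+00  1.00000000e+00]] 284.7313628607961
```

View pics/w1.png

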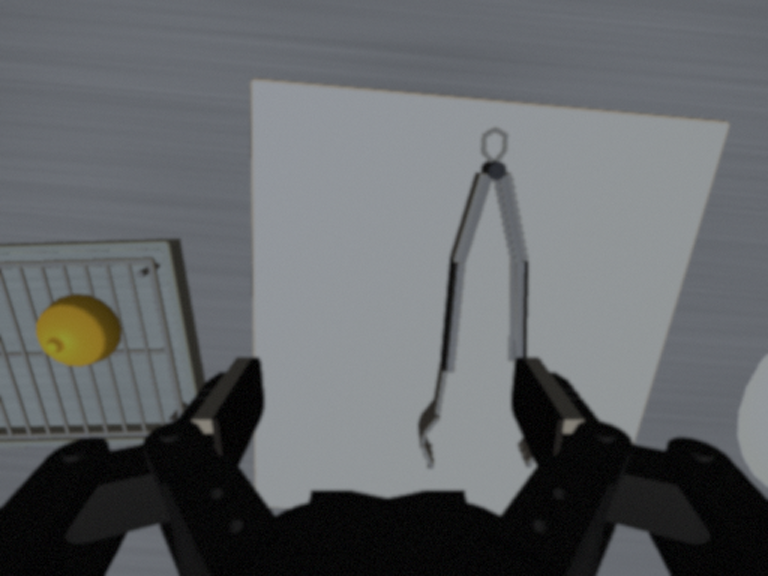

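The wrist view at 1.5x shows the pivot at (495,170), the left panel's top edge running from (458,263) to (452,370), and the right panel's from (526,262) to (525,358). The lemon is at the left, and no fingers overlap the tongs.

```bash
python3 - <<'E'
from h import *
import pickle
c,s=pickle.load(open("w1.pkl","rb"))
for n,u,z in [("pivot",(495,170),.034),("lb",(458,263),.034),("lf",(452,370),.034),("rb",(526,262),.034),("rf",(525,358),.034),("jl",(422,420),.038),("jltip",(432,465),.025),("brd",(252,80),.012),("brd2",(728,122),.012)]:
    print(n,pt(c,np.array(u)/1.5,z,s).round(4))
save(c,"w1c.png",(270,80,370,320),2.5)
E
```

```text
pivot [0.3503 0.0023 0.034 ]
lb [ 0.415  -0.0137  0.034 ]
lf [ 0.4986 -0.0072  0.034 ]
rb [0.4103 0.0337 0.034 ]
rf [0.484  0.0462 0.034 ]
jl [ 0.5416 -0.0258  0.038 ]
jltip [ 0.5939 -0.0107  0.025 ]
brd [ 0.3066 -0.1629  0.012 ]
brd2 [0.306  0.1621 0.012 ]
```

View pics/w1c.png

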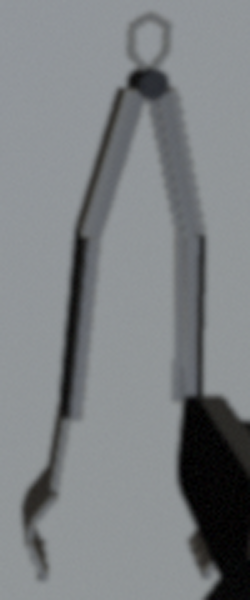

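jog_arm([
  {"travel":[0,0,0],"delta_rot":[0,0,-0.8],"grip":8.5},
  {"travel":[-2.3,3.6,0],"delta_rot":[0,0,0],"grip":8.5},
  {"travel":[-2.3,3.6,0],"delta_rot":[0,0,0],"grip":8.5},
  {"travel":[0,0,3.5],"delta_rot":[0,0,0],"grip":8.5},
  {"travel":[0,0,3.5],"delta_rot":[0,0,0],"grip":8.5},
  {"travel":[0,0,3.5],"delta_rot":[0,0,0],"grip":8.5},
  {"travel":[0,0,2],"delta_rot":[0,0,0],"grip":8.5},
  {"travel":[0,0,0],"delta_rot":[0,0,0],"grip":8.5},
])

```text
t: 2.62
position: [0.4554, 0.011, 0.0528]
ee_rot: [[-0.995, -0.096, -0.006], [-0.096, 0.995, -0.001], [0.006, -0.001, -1.0]]
force: [-0.3, 0.6, -0.2]
width: 0.0852
grip_force: 0.0
```

```bash
python3 - <<'E'
from h import *
import pickle
s=r.observe();c=r.camera("wrist");pickle.dump((c,s),open("w2.pkl","wb"));save(c,"w2.png",None,1.5)
print(s["t"],s["position"])
E
```

```text
2.6167 [0.45539195 0.01095727 0.05275097]
```

View pics/w2.png

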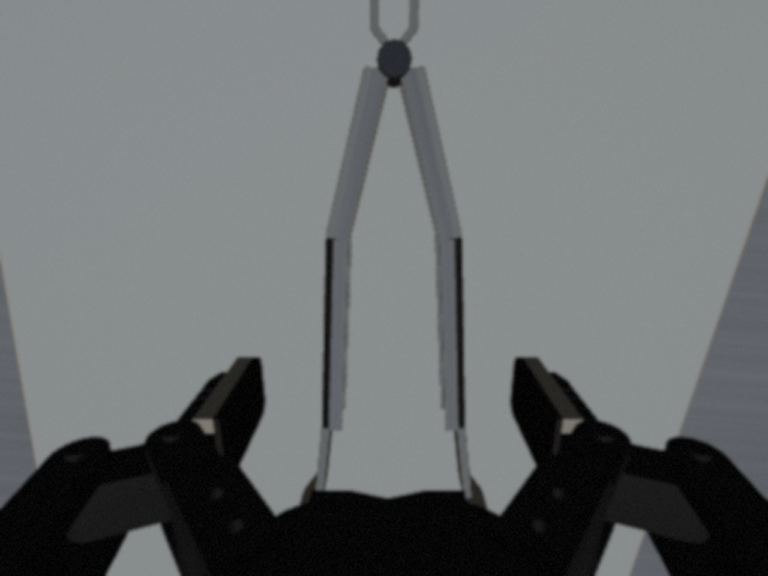

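The wrist view at 1.5x shows the tongs centred between the fingers: midline column 394 against 389 for the fingers, axis parallel. The panels run from row 238 to row 428. I'll lower with a partly closed grip and feel for the board.

```bash
python3 - <<'E'
from h import *
import pickle
c,s=pickle.load(open("w2.pkl","rb"))
for u,z in [((333,239),.034),((333,429),.034),((455,239),.034),((457,429),.034),((394,60),.034),((250,360),.06),((525,360),.06)]:
    p=pt(c,np.array(u)/1.5,z,s);print(p.round(4),(s["ee_rot"].T@(p-s["position"])).round(4))
E
```

```text
[ 0.4144 -0.0143  0.034 ] [ 0.0431 -0.0212  0.019 ]
[ 0.4997 -0.0093  0.034 ] [-0.0423 -0.0244  0.0185]
[0.4099 0.0324 0.034 ] [0.0431 0.0257 0.019 ]
[0.4945 0.0454 0.034 ] [-0.0423  0.0305  0.0185]
[0.3502 0.0028 0.034 ] [0.1053 0.002  0.0194]
[ 0.4549 -0.038   0.06  ] [ 0.0052 -0.0487 -0.0072]
[0.4456 0.0584 0.06  ] [ 0.0052  0.0482 -0.0072]
```

jog_arm([
  {"travel":[0,0.1,1.3],"delta_rot":[0,0,0],"grip":7.3},
  {"travel":[0,0,0.8],"delta_rot":[0,0,0],"grip":7.3},
  {"travel":[0,0,0.6],"delta_rot":[0,0,0],"grip":7.3},
  {"travel":[0,0,0.4],"delta_rot":[0,0,0],"grip":7.3},
  {"travel":[0,0,0.3],"delta_rot":[0,0,0],"grip":7.3},
  {"travel":[0,0,0],"delta_rot":[0,0,0],"grip":7.3},
  {"travel":[0,0,0],"delta_rot":[0,0,0],"grip":7.3},
])

```text
t: 3.25
position: [0.4576, 0.0128, 0.0227]
ee_rot: [[-0.995, -0.097, 0.0], [-0.097, 0.995, 0.0], [-0.0, -0.0, -1.0]]
force: [0.6, -0.2, 0.3]
width: 0.0729
grip_force: 0.0
```

jog_arm([
  {"travel":[0,0,0.4],"delta_rot":[0,0,0],"grip":7.3},
  {"travel":[0,0,0.3],"delta_rot":[0,0,0],"grip":7.3},
  {"travel":[0,0,0],"delta_rot":[0,0,0],"grip":7.3},
])

```text
t: 3.5
position: [0.4569, 0.0127, 0.0145]
ee_rot: [[-0.995, -0.096, -0.001], [-0.096, 0.995, -0.0], [0.001, 0.0, -1.0]]
force: [-0.7, -0.2, -0.3]
width: 0.0728
grip_force: 0.0
```

jog_arm([
  {"travel":[0,0,0.3],"delta_rot":[0,0,0],"grip":7.3},
  {"travel":[0,0,0],"delta_rot":[0,0,0],"grip":7.3},
  {"travel":[0,0,0],"delta_rot":[0,0,0],"grip":7.3},
])

```text
t: 3.75
position: [0.4573, 0.0127, 0.0121]
ee_rot: [[-0.995, -0.097, -0.0], [-0.097, 0.995, -0.0], [0.0, -0.0, -1.0]]
force: [-0.1, -0.9, 0.3]
width: 0.073
grip_force: 0.0
```

jog_arm([
  {"travel":[0,0,0.2],"delta_rot":[0,0,0],"grip":6.6},
  {"travel":[0,0,0],"delta_rot":[0,0,0],"grip":6.0},
  {"travel":[0,0,0],"delta_rot":[0,0,0],"grip":5.6},
  {"travel":[0,0,0],"delta_rot":[0,0,0],"grip":5.2},
  {"travel":[0,0,0],"delta_rot":[0,0,0],"grip":5.1},
  {"travel":[0,0,0],"delta_rot":[0,0,0],"grip":5.1},
  {"travel":[0,0,0],"delta_rot":[0,0,0],"grip":5.1},
], grip_force=40)

```text
t: 4.33
position: [0.4585, 0.0129, 0.0119]
ee_rot: [[-0.995, -0.097, 0.003], [-0.097, 0.995, 0.0], [-0.003, -0.0, -1.0]]
force: [-1.4, -0.0, 5.9]
width: 0.0512
grip_force: 7.8
```

jog_arm([
  {"travel":[0,0,-0.4],"delta_rot":[0,0,0],"grip":5.1},
  {"travel":[0,0,-1],"delta_rot":[0,0,0],"grip":5.1},
  {"travel":[0,0,-2],"delta_rot":[0,0,0],"grip":5.1},
  {"travel":[0,0,-2.5],"delta_rot":[0,0,0],"grip":5.1},
  {"travel":[0,0,-2.5],"delta_rot":[0,0,0],"grip":5.1},
  {"travel":[0,0,-2.5],"delta_rot":[0,0,0],"grip":5.1},
  {"travel":[0,0,0],"delta_rot":[0,0,0],"grip":5.1},
  {"travel":[0,0,0],"delta_rot":[0,0,0],"grip":5.1},
])

```text
t: 5.0
position: [0.458, 0.0131, 0.1211]
ee_rot: [[-0.995, -0.096, 0.003], [-0.096, 0.995, 0.001], [-0.003, 0.001, -1.0]]
force: [-0.0, 0.1, -1.9]
width: 0.051
grip_force: 5.3
```

```bash
python3 - <<'E'
from h import *
import pickle
s=r.observe();c=r.camera("wrist");pickle.dump((c,s),open("w3.pkl","wb"))
d=r.camera("scene")
a=cv2.resize(c["pixels"],(400,300));b=cv2.resize(d["pixels"][60:285,150:450],(400,300),interpolation=cv2.INTER_CUBIC)
cv2.imwrite("pics/w3.png",np.hstack([a,b])[:,:,::-1])
print(s["t"],s["position"],s["width"],s["grip_force"],s["force"])
E
```

```text
5.0 [0.45800372 0.01309289 0.12107439] 0.05096701788090585 5.3081705421209335 [-0.00738204  0.13405847 -1.91823232]
```

View pics/w3.png

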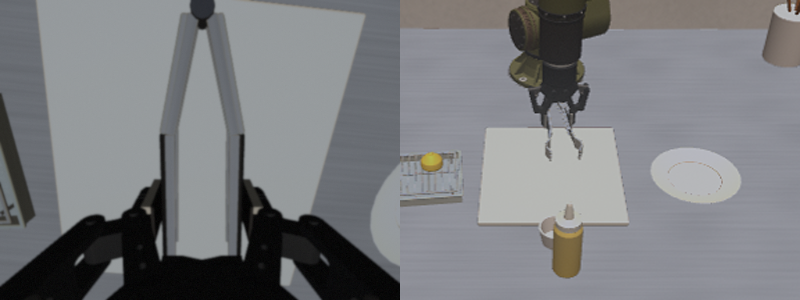

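The tongs are held and lifted: width 51 mm, about 5.3 N per pad, axis straight in the wrist view. I'll go to the side of the fishcake and take one close look.

jog_arm([
  {"travel":[0.5,-1.5,-1],"delta_rot":[0,0,0],"grip":5.1},
  {"travel":[0.9,-3.2,-1],"delta_rot":[0,0,0],"grip":5.1},
  {"travel":[0.9,-3.2,-1],"delta_rot":[0,0,0],"grip":5.1},
  {"travel":[0.9,-3.2,-1],"delta_rot":[0,0,0],"grip":5.1},
  {"travel":[0.9,-3.2,-1],"delta_rot":[0,0,0],"grip":5.1},
  {"travel":[0.9,-3.2,-1],"delta_rot":[0,0,0],"grip":5.1},
  {"travel":[0.9,-3.2,-1],"delta_rot":[0,0,0],"grip":5.1},
  {"travel":[0.9,-3.0,0],"delta_rot":[0,0,0],"grip":5.1},
])

```text
t: 5.77
position: [0.4121, -0.2316, 0.1902]
ee_rot: [[-0.995, -0.096, 0.001], [-0.096, 0.995, -0.001], [-0.001, -0.001, -1.0]]
force: [1.1, 0.4, -1.6]
width: 0.0513
grip_force: 5.3
```

jog_arm([
  {"travel":[0.5,-1.5,0],"delta_rot":[0,0,0],"grip":5.1},
  {"travel":[0,0,0],"delta_rot":[0,0,0],"grip":5.1},
  {"travel":[0,0,0],"delta_rot":[0,0,0],"grip":5.1},
])

```text
t: 6.02
position: [0.4082, -0.2456, 0.1877]
ee_rot: [[-0.996, -0.094, -0.003], [-0.094, 0.996, 0.001], [0.003, 0.001, -1.0]]
force: [-0.2, 0.3, -1.3]
width: 0.0511
grip_force: 5.3
```

```bash
python3 - <<'E'
from h import *
import pickle
s=r.observe();c=r.camera("wrist");pickle.dump((c,s),open("w4.pkl","wb"));save(c,"w4.png",None,1.5)
print(s["t"],s["position"],s["ee_rot"],s["width"],s["grip_force"],s["force"])
E
```

```text
6.0167 [ 0.40816243 -0.24556579  0.18769183] [[-9.95540422e-01 -9.42908839e-02 -2.91516798e-03]
 [-9.42940788e-02  9.95543906e-01  9.78323204e-04]
 [ 2.80993076e-03  1.24884337e-03 -9.99995272e-01]] 0.051081912350432086 5.307400971651077 [-0.19894768  0.26171021 -1.25494279]
```

View pics/w4.png

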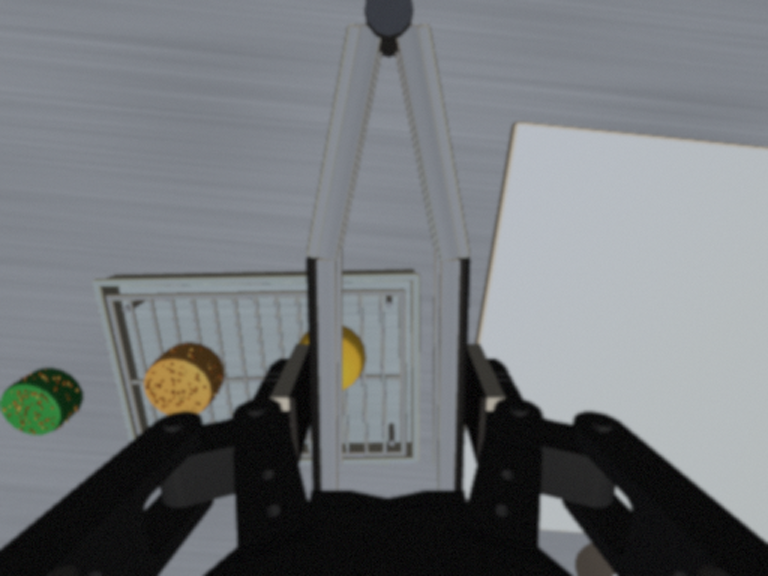

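The fishcake's top face is centred at about (180,387) at 1.5x. The green decoy sits outside the rack at (33,408), and the tongs are straight in the pads.

```bash
python3 - <<'E'
from h import *
import pickle
c,s=pickle.load(open("w4.pkl","rb"))
p=pt(c,np.array((180,387))/1.5,.06,s);q=pt(c,np.array((186,374))/1.5,.045,s);print(p,q)
E=s["ee_rot"];f=np.array([.510,-.386,.06])
for g in(p,f):
    d=E.T@(g-s["position"]);print(d, "move", d[0]+.101,d[1])
for n,u,h in(("tip pivot",(388,12),0),("pL",(317,258),0),("pR",(461,258),0)):  # plane at tongs top = TCP z+.022
    g=pt(c,np.array(u)/1.5,s["position"][2]+.022,s);print(n,E.T@(g-s["position"]))
E
```

```text
[ 0.50858801 -0.38558474  0.06      ] [ 0.50679092 -0.3878952   0.045     ]
[-0.08713357 -0.1490237   0.12726149] move 0.013866434767697944 -0.14902370407478713
[-0.0885001  -0.14957025  0.12725697] move 0.012499896131448002 -0.14957024726319737
tip pivot [ 0.10880072 -0.00014448 -0.02169456]
pL [ 0.04598942 -0.02080841 -0.02189686]
pR [ 0.04594966  0.02112785 -0.0218446 ]
```

jog_arm([
  {"travel":[0.2,-2,0],"delta_rot":[0,0,0],"grip":5.1},
  {"travel":[0.3,-3.5,0],"delta_rot":[0,0,0],"grip":5.1},
  {"travel":[0.3,-3.5,0],"delta_rot":[0,0,0],"grip":5.1},
  {"travel":[0.3,-3.5,0],"delta_rot":[0,0,0],"grip":5.1},
  {"travel":[0.2,-2.4,0],"delta_rot":[0,0,0],"grip":5.1},
  {"travel":[0,0,2.5],"delta_rot":[0,0,0],"grip":5.1},
  {"travel":[0,0,3],"delta_rot":[0,0,0],"grip":5.1},
  {"travel":[0,0,3],"delta_rot":[0,0,0],"grip":5.1},
])

```text
t: 6.73
position: [0.4111, -0.394, 0.1029]
ee_rot: [[-0.995, -0.097, 0.0], [-0.097, 0.995, 0.0], [-0.0, 0.0, -1.0]]
force: [-0.1, -0.8, -1.1]
width: 0.0511
grip_force: 5.3
```

jog_arm([
  {"travel":[0,0,1],"delta_rot":[0,0,0],"grip":5.1},
  {"travel":[0,0,0],"delta_rot":[0,0,0],"grip":5.1},
  {"travel":[0,0,0],"delta_rot":[0,0,0],"grip":5.1},
])

```text
t: 6.98
position: [0.411, -0.3944, 0.0951]
ee_rot: [[-0.995, -0.098, -0.001], [-0.098, 0.995, -0.001], [0.001, -0.001, -1.0]]
force: [-0.2, 0.0, -0.4]
width: 0.0511
grip_force: 5.3
```

```bash
python3 - <<'E'
from h import *
s=r.observe();d=r.camera("scene")
save(d,"s5.png",(90,140,230,245),5)
print(s["t"],s["position"],s["ee_rot"],s["width"],s["force"])
E
```

```text
6.9833 [ 0.41097434 -0.3943666   0.09508707] [[-9.95191534e-01 -9.79467269e-02 -5.00179229e-04]
 [-9.79463307e-02  9.95191406e-01 -7.63122977e-04]
 [ 5.72519467e-04 -7.10462806e-04 -9.99999584e-01]] 0.05108391112887492 [-0.18318924  0.04960969 -0.35655   ]
```

View pics/s5.png

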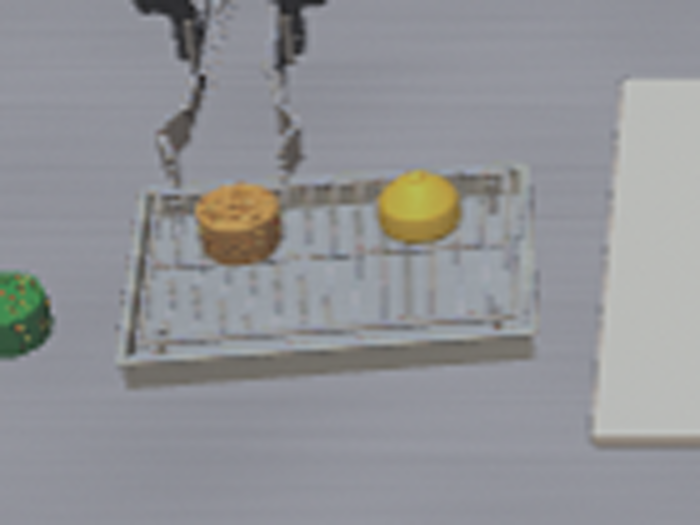

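The jaws hang above the fishcake: outer edges at about columns 160 and 302 in the crop, fishcake top at (238,205).

```bash
python3 - <<'E'
from h import *
import pickle
c=pickle.load(open("scene.pkl","rb"))
def pj(X):
    x=np.array(c["R"])@X+c["t"];q=x[:2]/x[2];q=q*(1+c["k1"]*q@q)
    return ((q*c["fx"]+[c["cx"],c["cy"]])-[90,140])*5
g=np.array([.411,-.3944,.108]);a=np.array([.995,.098,0]);l=np.array([-.098,.995,0])
for n,X in (("fishtop",np.array([.5095,-.3858,.06])),("jL",g+.101*a+.046*l),("jR",g+.101*a-.046*l),("tipmid",g+.124*a)):print(n,pj(X))
E
```

```text
fishtop [238.0449701  198.04088688]
jL [306.37989421 132.64449513]
jR [150.06597852 141.21399579]
tipmid [225.68400826 159.93461231]
```

Projection agrees with the picture (jaw midline at 228, observed 229). I'll descend.

jog_arm([
  {"travel":[0,0,2],"delta_rot":[0,0,0],"grip":5.1},
  {"travel":[0,0,2],"delta_rot":[0,0,0],"grip":5.1},
  {"travel":[0,0,1.2],"delta_rot":[0,0,0],"grip":5.1},
  {"travel":[0,0,0.6],"delta_rot":[0,0,0],"grip":5.1},
  {"travel":[0,0,0],"delta_rot":[0,0,0],"grip":5.1},
  {"travel":[0,0,0],"delta_rot":[0,0,0],"grip":5.1},
])

```text
t: 7.53
position: [0.4111, -0.3951, 0.0376]
ee_rot: [[-0.995, -0.097, 0.001], [-0.097, 0.995, -0.001], [-0.001, -0.001, -1.0]]
force: [-0.4, -0.8, -1.5]
width: 0.0509
grip_force: 5.3
```

jog_arm([
  {"travel":[0,0,0],"delta_rot":[0,0,0],"grip":4.8},
  {"travel":[0,0,0],"delta_rot":[0,0,0],"grip":4.5},
  {"travel":[0,0,0],"delta_rot":[0,0,0],"grip":4.2},
  {"travel":[0,0,0],"delta_rot":[0,0,0],"grip":4.0},
  {"travel":[0,0,0],"delta_rot":[0,0,0],"grip":3.6},
  {"travel":[0,0,0],"delta_rot":[0,0,0],"grip":3.4},
  {"travel":[0,0,0],"delta_rot":[0,0,0],"grip":3.4},
  {"travel":[0,0,0],"delta_rot":[0,0,0],"grip":3.4},
], grip_force=40)

```text
t: 8.2
position: [0.4107, -0.3948, 0.0366]
ee_rot: [[-0.995, -0.097, 0.0], [-0.097, 0.995, -0.0], [-0.0, -0.0, -1.0]]
force: [0.3, -1.5, 0.3]
width: 0.0387
grip_force: 41.3
```

Width 38.7 mm with 41 N means the fishcake is gripped. I'll lift.

jog_arm([
  {"travel":[0,0,-0.5],"delta_rot":[0,0,0],"grip":3.4},
  {"travel":[0,0,-1],"delta_rot":[0,0,0],"grip":3.4},
  {"travel":[0,0,-2],"delta_rot":[0,0,0],"grip":3.4},
  {"travel":[0,0,-2.5],"delta_rot":[0,0,0],"grip":3.4},
  {"travel":[0,0,-2.5],"delta_rot":[0,0,0],"grip":3.4},
  {"travel":[0,0,-1.5],"delta_rot":[0,0,0],"grip":3.4},
  {"travel":[0,0,0],"delta_rot":[0,0,0],"grip":3.4},
  {"travel":[0,0,0],"delta_rot":[0,0,0],"grip":3.4},
])

```text
t: 8.87
position: [0.4108, -0.3946, 0.1373]
ee_rot: [[-0.995, -0.097, 0.002], [-0.097, 0.995, -0.0], [-0.002, -0.0, -1.0]]
force: [-0.4, 0.8, -3.5]
width: 0.0384
grip_force: 41.1
```

```bash
python3 - <<'E'
from h import *
s=r.observe();d=r.camera("scene")
save(d,"s6.png",(90,110,230,215),5)
print(s["t"],s["position"],s["width"],s["grip_force"],s["force"],s["joints"])
E
```

```text
8.8667 [ 0.41084783 -0.39462236  0.13727584] 0.03838747663483731 41.110113859176636 [-0.38621254  0.83895076 -3.53526543] [-4.13363532e-01 -3.20426587e-02 -1.58302730e-01 -4.33019583e-04
 -1.44288589e+00 -1.06063203e+00]
```

View pics/s6.png

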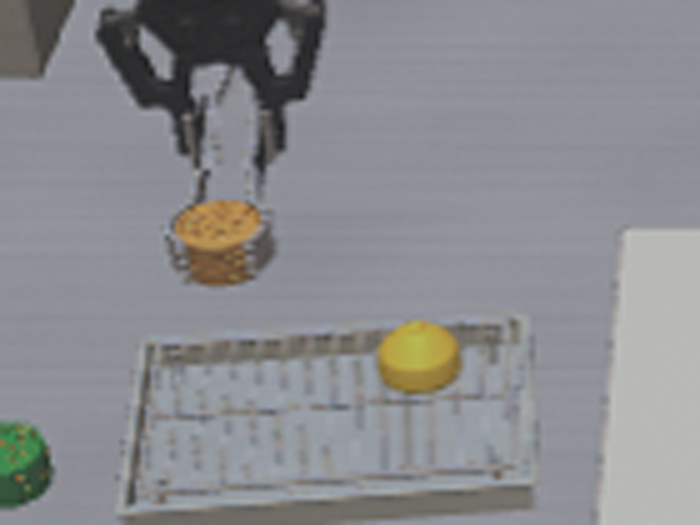

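The fishcake is held squarely between both jaws and clear of the rack. I'll carry it to the plate.

jog_arm([
  {"travel":[-0.1,1,0],"delta_rot":[0,0,0],"grip":3.4},
  {"travel":[-0.2,2,0],"delta_rot":[0,0,0],"grip":3.4},
  {"travel":[-0.27,3,0],"delta_rot":[0,0,0],"grip":3.4},
  {"travel":[-0.27,3,0],"delta_rot":[0,0,0],"grip":3.4},
  {"travel":[-0.27,3,0],"delta_rot":[0,0,0],"grip":3.4},
  {"travel":[-0.27,3,0],"delta_rot":[0,0,0],"grip":3.4},
  {"travel":[-0.27,3,0],"delta_rot":[0,0,0],"grip":3.4},
  {"travel":[-0.27,3,0],"delta_rot":[0,0,0],"grip":3.4},
])

```text
t: 9.58
position: [0.4082, -0.182, 0.1347]
ee_rot: [[-0.995, -0.096, -0.002], [-0.096, 0.995, 0.001], [0.002, 0.001, -1.0]]
force: [0.0, 0.2, -1.6]
width: 0.0385
grip_force: 41.1
```

jog_arm([
  {"travel":[-0.27,3,0],"delta_rot":[0,0,0],"grip":3.4},
  {"travel":[-0.27,3,0],"delta_rot":[0,0,0],"grip":3.4},
  {"travel":[-0.27,3,0],"delta_rot":[0,0,0],"grip":3.4},
  {"travel":[-0.27,3,0],"delta_rot":[0,0,0],"grip":3.4},
  {"travel":[-0.27,3,0],"delta_rot":[0,0,0],"grip":3.4},
  {"travel":[-0.27,3,0],"delta_rot":[0,0,0],"grip":3.4},
  {"travel":[-0.27,3,0],"delta_rot":[0,0,0],"grip":3.4},
  {"travel":[-0.27,3,0],"delta_rot":[0,0,0],"grip":3.4},
])

```text
t: 10.25
position: [0.4064, 0.0587, 0.135]
ee_rot: [[-0.995, -0.097, -0.002], [-0.097, 0.995, -0.0], [0.002, -0.0, -1.0]]
force: [1.8, -0.6, -1.7]
width: 0.0383
grip_force: 41.1
```

jog_arm([
  {"travel":[-0.27,3,0],"delta_rot":[0,0,0],"grip":3.4},
  {"travel":[-0.27,3,0],"delta_rot":[0,0,0],"grip":3.4},
  {"travel":[-0.27,3,0],"delta_rot":[0,0,0],"grip":3.4},
  {"travel":[-0.27,3,0],"delta_rot":[0,0,0],"grip":3.4},
  {"travel":[-0.27,3,0],"delta_rot":[0,0,0],"grip":3.4},
  {"travel":[-0.27,3,0],"delta_rot":[0,0,0],"grip":3.4},
  {"travel":[-0.27,3,0],"delta_rot":[0,0,0],"grip":3.4},
  {"travel":[0,0,0],"delta_rot":[0,0,0],"grip":3.4},
])

```text
t: 10.92
position: [0.4047, 0.2713, 0.134]
ee_rot: [[-0.995, -0.1, -0.003], [-0.1, 0.995, -0.002], [0.003, -0.001, -1.0]]
force: [-0.0, -2.2, -2.9]
width: 0.0385
grip_force: 41.1
```

Now for the remaining 59 mm in y, and 15 mm down.

jog_arm([
  {"travel":[-0.2,2,0],"delta_rot":[0,0,0],"grip":3.4},
  {"travel":[-0.2,2,0],"delta_rot":[0,0,0],"grip":3.4},
  {"travel":[-0.2,1.3,0.5],"delta_rot":[0,0,0],"grip":3.4},
  {"travel":[-0.1,0.6,0.5],"delta_rot":[0,0,0],"grip":3.4},
  {"travel":[0,0,0.3],"delta_rot":[0,0,0],"grip":3.4},
  {"travel":[0,0,0],"delta_rot":[0,0,0],"grip":3.4},
  {"travel":[0,0,0],"delta_rot":[0,0,0],"grip":3.4},
  {"travel":[0,0,0],"delta_rot":[0,0,0],"grip":3.4},
])

```text
t: 11.58
position: [0.4076, 0.3267, 0.1236]
ee_rot: [[-0.995, -0.096, 0.0], [-0.096, 0.995, 0.0], [-0.0, 0.0, -1.0]]
force: [-0.4, -0.3, -1.1]
width: 0.0383
grip_force: 41.2
```

```bash
python3 - <<'E'
from h import *
s=r.observe();d=r.camera("scene");t=r.camera("top")
a=cv2.resize(d["pixels"][60:285,200:500],(400,300));b=cv2.resize(t["pixels"][150:300,70:270],(400,300))
cv2.imwrite("pics/s7.png",np.hstack([a,b])[:,:,::-1])
print(s["t"],s["position"],s["width"],s["grip_force"],s["force"],abs(s["joint_vel"]).max())
E
```

```text
11.5833 [0.40757003 0.32674671 0.1235604 ] 0.038312135324902886 41.17126107215881 [-0.37089002 -0.30068737 -1.12343646] 0.0070259385046674205
```

View pics/s7.png

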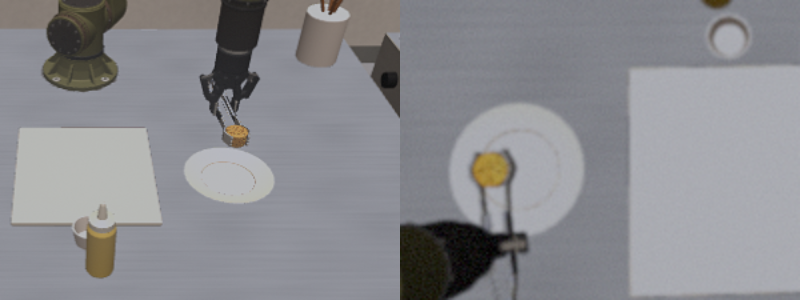

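Both views show the fishcake still in the jaws above the plate: top crop (492,170), plate centre (516,169). The offset should be height parallax, so I'll check and hand in only if it is.

```bash
python3 - <<'E'
from h import *
import pickle
c=pickle.load(open("top.pkl","rb"))
f=pt(c,(116,235),.147);p=pt(c,(128,234.5),.012);d=np.hypot(*(f-p)[:2]);print(f,p,d)
if d<.025: print(r.sign_off())
E
```

```text
[0.50643267 0.33077897 0.147     ] [0.50621044 0.33987691 0.012     ] 0.009100653513780272
the job is handed in; nothing more can be done
None
```

The job is handed in at about 12 s of the 48 s allowed: the tongs hold the fishcake about 9 mm from the plate's axis, its centre about 130 mm above the bench. No verdict has come back.

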